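Set the cafe's orange light dimmer to its mark

ROBOT

A 6-joint arm with a two-finger parallel gripper is mounted at the origin on a cart in front of the work surface, level with it; the furniture and walls round the work are solid. World frame = base frame: x ahead of the robot, y to its left, z up, the work surface at z = 0. Lengths are in m, angles in degrees, forces in N, time in s.
With the tool pointing down it reaches from about 0.35 to 0.85 m from the base axis. Payload 8.1 kg.
Tool frame: the origin (TCP) lies at the very end of the fingers, on their centre line; the grasp point (between the pads) lies manip.tcp_to_grasp behind it (manip.tcp_to_grasp is the distance from the TCP to the grasp point, in m); z points along the fingers, y is the line along which they close (so a half turn about z gives the same grasp; the last joint's range is limited). The gripper opens to 93 mm and grips with 3 to 60 N. Pads are 15 mm wide; open, the fingers measure 128 mm over their backs; the gripper's body (75 mm by 188 mm) begins 65 mm behind the grasp point.
Start: joints at [-74.164, 7.471, 85.268, -0, 87.261, -4.893], TCP at [0.212, -0.561, 0.189] pointing down, gripper open.
Joint ranges: [-169.43, 169.43], [-51.17, 129.36], [1.28, 143.12], [-76.62, 256.62], [0, 156.53], [-152.29, 152.29]. Speed limits (degrees/s): [136.94, 136.94, 159.86, 180, 180, 180].

INTERFACE

Orientations are given as a 3x3 rotation matrix whose columns are the frame's x, y, z axes.
In Python, from workcell import manip gives the robot as it stands.
- The arm moves only by the tool send_rows, never from a script. Its arguments are lists of equal length, an entry for each row: "xyz": the shift along the tool's x, y, z in mm, a list of three; "dr": the turn, a rotation vector about the tool's x, y, z in rad, a list of three; "fingers": the closure in counts, from 0 (fully open) to 255 (shut). In form: {"xyz": [[x, y, z], ...], "dr": [[wx, wy, wz], ...], "fingers": [fingers, ...]}. A call has 1 to 8 rows; each row shifts and turns the commanded pose from where the row before left it, along the tool's axes as they then stand; what a row does not reach is not made up. A row lasts 1/10 s, in which the tool goes at most 50 mm and 8.59 degrees, less where a joint would pass 70% of its speed; a pose out of reach is approached as far as the arm can. A call with a gripper value outside its range is refused whole. The fingers move at their own pace and stop on an object; "grip_force" is the grip in N (left out, the last holds). Time passes only in rows, so rows that do not move let the fingers close. It gives the time, the measured TCP pose, the force, the opening and the grip force at its end, in the units of the state.
- manip.get_obs(): the state, without advancing time (a new reading comes with each control period).
- manip.capture(name): name is "scene" or "top" or "wrist"; returns a dict with "color" (480x640x3 uint8, red, green, blue), "mtx" (3x3 intrinsics, pixels), "eye" and "rotation" of the camera in the world; the wrist camera has in their place "tool_from_camera" (4x4, takes a point from camera to tool coordinates, whose origin is the TCP and whose axes are the flange's). Camera axes: x right, y up, looking along -z (the intrinsics and any distortion apply to the point x, -y, -z); pixel columns grow to the right and rows downward; lengths in m; the calibration is good to about 2 mm. A picture is of the moment at which its call begins: read the wrist's pose just before it. There is no depth.
- manip.close_job(): hands the job in; it is judged then, once.
Trained networks look in a picture, given as the dict that the camera call returned (one of the last four; its "shot" number tells which), for a name from the list of things; names that differ only in an ending like _2 or _b are one class to them, and where a whole thing is asked for, a point or a joint stands for the part that bears it (a point fixed in the world has none). Each returns a list of dicts, best first, with "confidence" (0 to 1); they miss things now and then, are a little off and sometimes report something else, mostly with a low value. They report only what shows in the picture. A call takes as long as a camera call.
- manip.regions_of(picture, name): "pixels" (480x640 bool, what is visible of it) and "bbox" ([left, top, right, bottom] in pixels, round what is visible of it).
- manip.landmark_of(picture, name): "pixel" ([column, row] in pixels: a listed point, or the origin of a listed thing).
The state is a dict: "clock": time; "joint_positions": joint angles; "joint_vel": joint speeds; "tau": joint torques, N m; "ee_pos": TCP position; "tool_rot": TCP orientation; "wrist_force": force on the tool from outside, world axes, zero at the start; "ft_torque": the same for the moment, N m; "opening": finger opening in m; "grasp_force": force on a finger pad.
Only numpy, scipy, OpenCV 4.12 (cv2) and the standard library are available. Lean on these libraries where they do the work, as an engineer would, in place of code of your own. Each camera call takes 0.05 s, during which the arm holds its last target. There are 200 camera calls.

TASK

Dim the lamps over the counter for the evening: on the tabletop dimmer with the orange grip, slide the grip along its track until it is level with the green pointer tab on that dimmer's near edge, then let go of it. Leave the dimmer with the blue grip as it is set.

Things in the scene. Friction and masses are not known exactly. Their poses are not given: they have to be found in the camera images.
- orange_dimmer: The dimmer with the orange grip: white housing 90 mm across (x), 200 mm long (y), 26 mm high, fixed to the worktop. Origin: centre of its underside; z up, y along the track, -x to its near edge; yaw within 0.35 rad. A black slot along its middle lets the grip's centre run from y = -60 to +60 mm.
- orange_grip (a point): Centre of the top face of the orange slider grip, 66.5 mm above the worktop: upright block 28 mm across the track, 20 mm along it (y), 40 mm tall, edges rounded 4 mm, black line across its top. Axes as the dimmer's. It slides on the slot only, against about 1.5 N of friction, no spring, and stays where it is left. It starts in the -y (right) part of its track.
- orange_mark (a point): Tip of the green pointer tab clipped over the near (-x) edge of the orange-gripped dimmer: tab fixed, 12 mm wide along the track, 3 mm thick on the housing's top; the tip lies 17 mm to -x of the track's centre line, 29 mm above the worktop. Axes as the dimmer's. It is 35 to 100 mm to the +y side (left) of the grip's start.
- blue_grip (a point): Centre of the top face of the blue slider grip on the second dimmer, which is otherwise alike (own green tab included) and stands left or right of the orange one, centres at least 0.28 m apart.

How it is judged:
By the outcome, as a careful person would: the job done as asked, in the order asked, and still so for the second after the job is handed in, with the robot touching nothing.
It also fails if it takes over 32 s, if anything falls off the work surface, if the arm or the gripper's body presses on something with over 40 N, if the wrist force passes 120 N, or if a joint passes its speed limit or range.

## Working session

There is one attempt and no reset: what is moved stays moved. The work goes in short steps, Python scripts to look and compute and a tool call to move; the robot and the scene stay as the last step left them, time stands still between calls to the robot, and variables do not carry over. Pictures are saved under pics/ and viewed, at most 10 in all, crops included, and the job is handed in when it is done.

Besides the shell and the picture viewer there is one more tool, called after "Emit:" in YAML: its name, and indented under it one key for each argument. send_rows: Moves the arm, as the interface text tells. Its arguments: {"type":"object","properties":{"xyz":{"type":"array"},"dr":{"type":"array"},"fingers":{"type":"array"},"grip_force":{"type":"number"}},"required":["xyz","dr","fingers"]}

```bash
mkdir -p pics
cat > h.py <<'E'
import numpy as np, cv2
from workcell import manip
def ray(pic,px,T=None):
    K=np.array(pic["mtx"],float); d=pic.get("distortion",pic.get("dist"))
    u=cv2.undistortPoints(np.array([[px]],float),K,None if d is None else np.array(d,float))[0,0]
    v=np.array([u[0],-u[1],-1.])
    if "eye" in pic: return np.array(pic["eye"]),np.array(pic["rotation"])@v
    o,R=T; M=np.array(pic["tool_from_camera"])
    return o+R@M[:3,3], R@(M[:3,:3]@v)
def at(pic,px,z,T=None):
    o,d=ray(pic,px,T); return o+d*(z-o[2])/d[2]
E
python3 - <<'E'
from h import *
ob=manip.get_obs(); print(manip.tcp_to_grasp, np.round(ob["tool_rot"],3).tolist(),ob["clock"])
ims=[]
for c in("top","scene"):
    p=manip.capture(c); print(c,[k for k in p]); ims.append(p["color"])
    cv2.imwrite(f"pics/{c}.png",p["color"][:,:,::-1])
    for n,z in(("orange_grip",.0665),("orange_mark",.029),("blue_grip",.0665),("orange_dimmer",0)):
        for l in manip.landmark_of(p,n)[:3]: print(n,np.round(l["pixel"],1),round(l["confidence"],2),np.round(at(p,l["pixel"],z),4))
E
```

```text
0.0188 [[0.935, 0.354, -0.0], [0.354, -0.935, 0.002], [0.0, -0.002, -1.0]] 0.0
top ['color', 'mtx', 'eye', 'rotation', 'shot']
orange_grip [244.2 235.1] 0.72 [0.5183 0.1089 0.0665]
orange_mark [214.7 247.2] 0.4 [0.5016 0.1799 0.029 ]
blue_grip [433.4 249.5] 0.65 [ 0.4764 -0.2841  0.0665]
orange_dimmer [229.4 243.8] 0.62 [0.514 0.154 0.   ]
scene ['color', 'mtx', 'eye', 'rotation', 'shot']
orange_grip [249.3 256.4] 0.93 [0.5172 0.1084 0.0665]
orange_mark [384.9 203.9] 0.49 [ 0.5235 -0.3578  0.029 ]
orange_mark [225.6 291.5] 0.42 [0.5053 0.1788 0.029 ]
blue_grip [385.4 199.7] 0.74 [ 0.4867 -0.2992  0.0665]
orange_dimmer [232.6 300.9] 0.83 [0.509  0.1617 0.    ]
```

View pics/top.png

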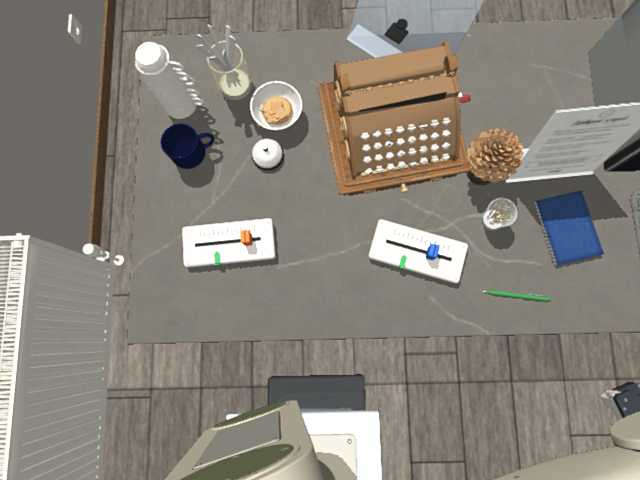

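View pics/scene.png

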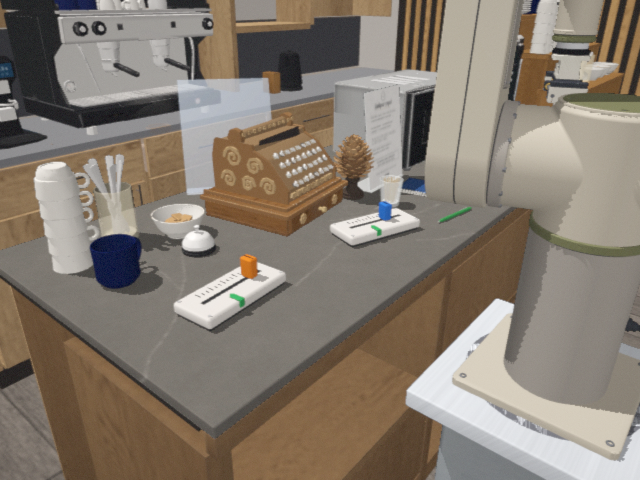

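The top view shows the orange grip at about (247,237) and its tab at (217,257). The blue grip is at (433,250). The networks agree with this, apart from one false mark in the scene view. I'll move over the orange dimmer for a closer look.

Emit:
send_rows:
  xyz:
    - [32,-34,-4]
    - [32,-34,-4]
    - [32,-34,-4]
    - [32,-34,-4]
    - [32,-34,-4]
    - [32,-34,-4]
    - [32,-34,-4]
    - [32,-34,-4]
  dr:
    - [0,0,0]
    - [0,0,0]
    - [0,0,0]
    - [0,0,0]
    - [0,0,0]
    - [0,0,0]
    - [0,0,0]
    - [0,0,0]
  fingers: [0,0,0,0,0,0,0,0]

```text
clock: 1.3
ee_pos: [0.3559, -0.2145, 0.2211]
tool_rot: [[0.935, 0.354, 0.001], [0.354, -0.935, -0.001], [0.001, 0.001, -1.0]]
wrist_force: [1.0, -0.7, -0.8]
opening: 0.0931
grasp_force: 0.0
```

Emit:
send_rows:
  xyz:
    - [32,-35,0]
    - [32,-35,0]
    - [32,-35,0]
    - [32,-35,0]
    - [32,-35,0]
    - [32,-35,0]
    - [32,-35,0]
    - [30,-35,0]
  dr:
    - [0,0,0]
    - [0,0,0]
    - [0,0,0]
    - [0,0,0]
    - [0,0,0]
    - [0,0,0]
    - [0,0,0]
    - [0,0,0]
  fingers: [0,0,0,0,0,0,0,0]

```text
clock: 2.1
ee_pos: [0.4945, 0.1378, 0.2209]
tool_rot: [[0.935, 0.354, 0.001], [0.354, -0.935, 0.0], [0.001, 0.0, -1.0]]
wrist_force: [1.3, -1.2, 0.7]
opening: 0.0929
grasp_force: 0.0
```

Emit:
send_rows:
  xyz:
    - [0,0,0]
    - [0,0,0]
    - [0,0,0]
  dr:
    - [0,0,0.145]
    - [0,0,0.145]
    - [0,0,0]
  fingers: [0,0,0]

```text
clock: 2.4
ee_pos: [0.494, 0.1361, 0.2205]
tool_rot: [[0.998, 0.07, -0.0], [0.07, -0.998, -0.0], [-0.0, 0.0, -1.0]]
wrist_force: [-0.9, 0.4, -0.3]
opening: 0.0924
grasp_force: 0.0
```

```bash
cat > look.py <<'E'
from h import *
import sys
ob=manip.get_obs(); T=(np.array(ob["ee_pos"]),np.array(ob["tool_rot"]))
p=manip.capture("wrist"); cv2.imwrite(f"pics/{sys.argv[1]}.png",p["color"][:,:,::-1])
print(ob["clock"],np.round(T[0],4),np.round(T[1],3).tolist(),"cam",np.round(np.array(p["tool_from_camera"])[:3,3],3))
P={}
for n,z in(("orange_grip",.0665),("orange_mark",.029),("orange_dimmer",0)):
    for l in manip.landmark_of(p,n)[:2]:
        w=at(p,l["pixel"],z,T); P.setdefault(n,w); print(n,np.round(l["pixel"],1),round(l["confidence"],2),np.round(w,4))
hsv=cv2.cvtColor(p["color"],cv2.COLOR_RGB2HSV)
m=cv2.inRange(hsv,(0,0,170),(179,50,255)); c=max(cv2.findContours(m,0,2)[0],key=cv2.contourArea)
w=np.array([at(p,q[0],.026,T)[:2] for q in c]); b=cv2.boxPoints(r:=cv2.minAreaRect((w*1000).astype(np.float32)))
print("housing rect mm",np.round(r[0],1),np.round(r[1],1),r[2])
E
python3 look.py w1
```

```text
2.4 [0.494  0.1361 0.2205] [[0.998, 0.07, -0.0], [0.07, -0.998, -0.0], [-0.0, 0.0, -1.0]] cam [ 0.078  0.001 -0.196]
orange_grip [339.6 201.3] 0.66 [0.5146 0.11   0.0665]
orange_mark [275.  209.2] 0.65 [0.4951 0.1747 0.029 ]
orange_dimmer [295.8 189.5] 0.88 [0.5136 0.1548 0.    ]
housing rect mm [514.2 154.2] [ 86.9 196.9] 4.042390823364258
```

View pics/w1.png

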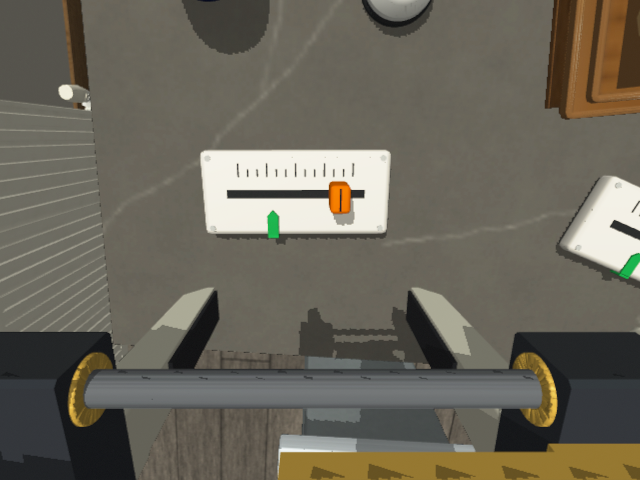

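The wrist view shows the grip at (340,198) and the tab tip at (273,211). The dimmer's yaw is 4.04°, which matches the tool. Next I'll go over the grip, descend and close the fingers along the track.

Emit:
send_rows:
  xyz:
    - [10,14,0]
    - [9,13.5,0]
    - [0,0,40]
    - [0,0,40]
    - [0,0,40]
    - [0,0,35]
    - [0,0,29]
    - [0,0,0]
  dr:
    - [0,0,0]
    - [0,0,0]
    - [0,0,0]
    - [0,0,0]
    - [0,0,0]
    - [0,0,0]
    - [0,0,0]
    - [0,0,0]
  fingers: [0,0,0,0,0,0,0,0]

```text
clock: 3.4
ee_pos: [0.5114, 0.1078, 0.0318]
tool_rot: [[0.997, 0.071, -0.009], [0.071, -0.997, -0.001], [-0.009, 0.001, -1.0]]
wrist_force: [-1.6, 0.2, 0.1]
opening: 0.0933
grasp_force: 0.0
```

Emit:
send_rows:
  xyz:
    - [0,0,0]
    - [0,0,0]
    - [0,0,0]
    - [0,0,0]
    - [0,0,0]
    - [0,0,0]
    - [0,0,0]
    - [0,0,0]
  dr:
    - [0,0,0]
    - [0,0,0]
    - [0,0,0]
    - [0,0,0]
    - [0,0,0]
    - [0,0,0]
    - [0,0,0]
    - [0,0,0]
  fingers: [230,230,230,230,230,230,230,230]
  grip_force: 10

```text
clock: 4.2
ee_pos: [0.5149, 0.1096, 0.0366]
tool_rot: [[0.997, 0.072, -0.0], [0.072, -0.997, -0.0], [-0.0, 0.0, -1.0]]
wrist_force: [0.6, -0.3, -0.4]
opening: 0.0336
grasp_force: 0.0
```

```bash
python3 look.py w2
```

```text
4.2 [0.5149 0.1096 0.0366] [[0.997, 0.072, -0.0], [0.072, -0.997, -0.0], [-0.0, 0.0, -1.0]] cam [ 0.078  0.001 -0.196]
orange_grip [308.9 301.9] 0.73 [0.5147 0.1101 0.0665]
orange_mark [196.9 300.5] 0.67 [0.4932 0.1768 0.029 ]
orange_dimmer [243.8 256.8] 0.58 [0.5131 0.154  0.    ]
housing rect mm [515.3 153.9] [ 88.3 195.4] 4.123495578765869
```

View pics/w2.png

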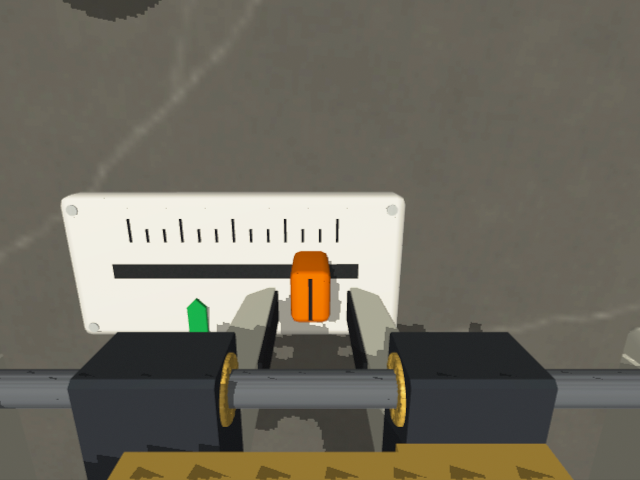

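The grip sits centred between the still-closing fingers at (310,286), and the tab tip is at (197,299). The mark is about 67 mm away. I'll finish closing and then slide.

Emit:
send_rows:
  xyz:
    - [0,0,0]
    - [0,0,0]
    - [0,0,0]
    - [0,0,0]
  dr:
    - [0,0,0]
    - [0,0,0]
    - [0,0,0]
    - [0,0,0]
  fingers: [230,230,230,230]

```text
clock: 4.8
ee_pos: [0.5151, 0.1096, 0.0368]
tool_rot: [[0.997, 0.072, 0.0], [0.072, -0.997, 0.0], [0.0, -0.0, -1.0]]
wrist_force: [-0.5, -0.0, 1.5]
opening: 0.0093
grasp_force: 1.0
```

Emit:
send_rows:
  xyz:
    - [0,-10,0]
    - [0,-12,0]
    - [0,-12,0]
    - [0,-12,0]
    - [0,-12,0]
    - [0,-9,0]
    - [0,0,0]
    - [0,0,0]
  dr:
    - [0,0,0]
    - [0,0,0]
    - [0,0,0]
    - [0,0,0]
    - [0,0,0]
    - [0,0,0]
    - [0,0,0]
    - [0,0,0]
  fingers: [230,230,230,230,230,230,230,230]

```text
clock: 5.6
ee_pos: [0.5101, 0.1771, 0.0368]
tool_rot: [[0.997, 0.073, 0.0], [0.073, -0.997, 0.001], [0.0, -0.001, -1.0]]
wrist_force: [0.3, 1.9, 4.8]
opening: 0.009
grasp_force: 2.0
```

```bash
python3 look.py w3
```

```text
5.6 [0.5101 0.1771 0.0368] [[0.997, 0.073, 0.0], [0.073, -0.997, 0.001], [0.0, -0.001, -1.0]] cam [ 0.078  0.001 -0.196]
orange_grip [321.8 297.9] 0.71 [0.5125 0.1715 0.0665]
orange_dimmer [346.2 253.7] 0.69 [0.5154 0.1538 0.    ]
housing rect mm [515.4 154.7] [ 87.9 195.7] 3.8943240642547607
```

View pics/w3.png

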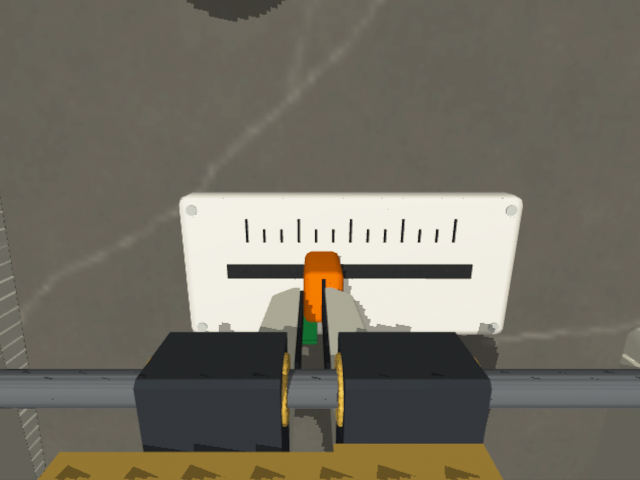

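Run:
```python
from h import *
ob=manip.get_obs(); o,R=np.array(ob["ee_pos"]),np.array(ob["tool_rot"]); print(ob["opening"],ob["grasp_force"],ob["wrist_force"],o)
p=manip.capture("wrist"); M=np.array(p["tool_from_camera"]); K=np.array(p["mtx"])
def pr(w):
    t=R.T@(np.array(w)-o); c=M[:3,:3].T@(t-M[:3,3]); u=K@np.array([c[0],-c[1],-c[2]]); return np.round(u[:2]/u[2])
print("tip",pr(o),"padmid",pr(o+[0,0,.0188]),"z.0665",pr(o+[0,0,.03]),"z.1",pr(o+[0,0,.063]))
print("tip +-7.5x", pr(o+R@[.0075,0,0]),pr(o+R@[-.0075,0,0]),"tip y+-10",pr(o+R@[0,.01,0]),pr(o+R@[0,-.01,0]))
im=p["color"][220:360,220:430]; cv2.imwrite("pics/w3c.png",cv2.resize(im,(800,533),interpolation=2)[:,:,::-1])
for c in("scene",):
    q=manip.capture(c); cv2.imwrite("pics/s3c.png",cv2.resize(q["color"][180:330,140:340],(800,600),interpolation=2)[:,:,::-1])
```

```text
0.008983237173289858 2.2448581008939072 [-1.01438461  1.30625827  4.26655921] [0.51019998 0.17622019 0.03677223]
tip [310. 279.] padmid [310. 293.] z.0665 [310. 302.] z.1 [310. 337.]
tip +-7.5x [310. 267.] [310. 291.] tip y+-10 [328. 279.] [293. 279.]
```

View pics/w3c.png

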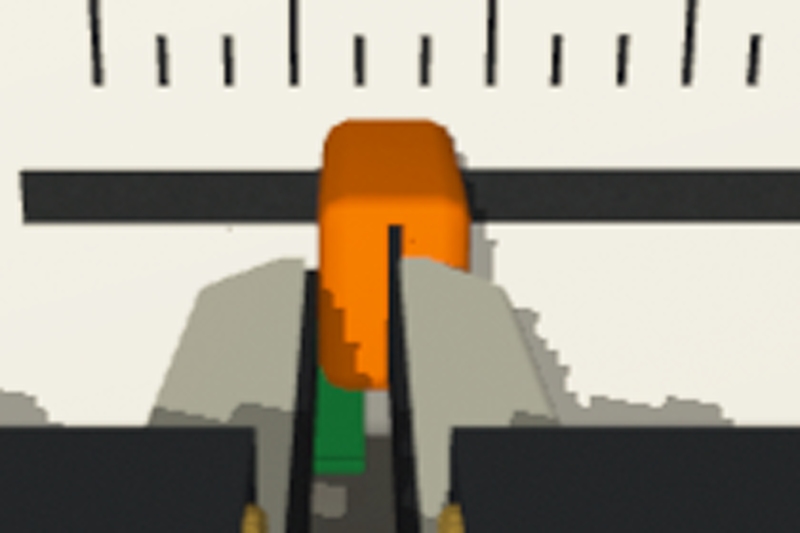

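View pics/s3c.png

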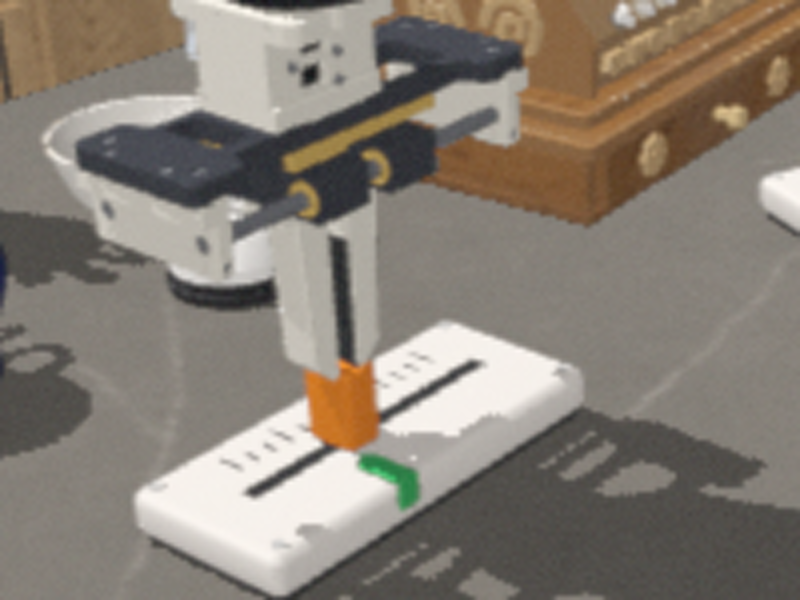

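The crops show that the fingertips closed on top of the grip's upper edge: right finger over it, gap only 9 mm. So the real tips are about 25–30 mm higher than I assumed. The friction still dragged the grip most of the way. I'll lift, open and re-measure.

Emit:
send_rows:
  xyz:
    - [0,0,-25]
    - [0,0,-45]
    - [0,0,0]
    - [0,0,0]
    - [0,0,0]
    - [0,0,0]
    - [0,0,0]
    - [0,0,0]
  dr:
    - [0,0,0]
    - [0,0,0]
    - [0,0,0]
    - [0,0,0]
    - [0,0,0]
    - [0,0,0]
    - [0,0,0]
    - [0,0,0]
  fingers: [230,230,60,60,60,60,60,60]

```text
clock: 6.7
ee_pos: [0.5095, 0.1762, 0.1057]
tool_rot: [[0.997, 0.072, -0.001], [0.072, -0.997, -0.0], [-0.002, 0.0, -1.0]]
wrist_force: [-0.6, 0.3, 0.0]
opening: 0.0525
grasp_force: 0.0
```

```bash
cat >> look.py <<'E'
yaw=np.deg2rad(4.05); X=np.array([np.cos(yaw),np.sin(yaw)]); Y=np.array([-np.sin(yaw),np.cos(yaw)])
g=cv2.inRange(hsv,(45,120,60),(80,255,255)); n,lab,st,ce=cv2.connectedComponentsWithStats(g)
for i in range(1,n):
    if st[i,4]>60:
        v,u=np.nonzero(lab==i); w=at(p,ce[i],.029,T); print("green",st[i],ce[i].round(1),np.round(w,4),"along rel TCP",round(float(Y@(w-T[0])[:2])*1000,1))
o=cv2.inRange(hsv,(5,150,60),(20,255,255))
n,lab,st,ce=cv2.connectedComponentsWithStats(o); i=1+np.argmax(st[1:,4]); print("orange",st[i],ce[i].round(1))
for k in P: d=P[k][:2]-T[0][:2]; print(k,"rel TCP along,across mm",round(float(Y@d)*1000,1),round(float(X@d)*1000,1))
E
python3 look.py w4
```

```text
6.7 [0.5095 0.1762 0.1057] [[0.997, 0.072, -0.001], [0.072, -0.997, -0.0], [-0.002, 0.0, -1.0]] cam [ 0.078  0.001 -0.196]
orange_grip [320.1 253.4] 0.9 [0.5129 0.17   0.0665]
orange_mark [307.4 259.5] 0.9 [0.4953 0.1778 0.029 ]
orange_dimmer [337.7 229.7] 0.97 [0.5138 0.1537 0.    ]
housing rect mm [493.5 155.1] [202.4 148.5] 88.30137634277344
green [300 263  15  35 392] [307.  282.8] [0.4757 0.1767 0.029 ] along rel TCP 2.9
orange [ 306  224   30   49 1296] [320.1 248. ]
orange_grip rel TCP along,across mm -6.5 2.9
orange_mark rel TCP along,across mm 2.5 -14.1
orange_dimmer rel TCP along,across mm -22.8 2.7
```

View pics/w4.png

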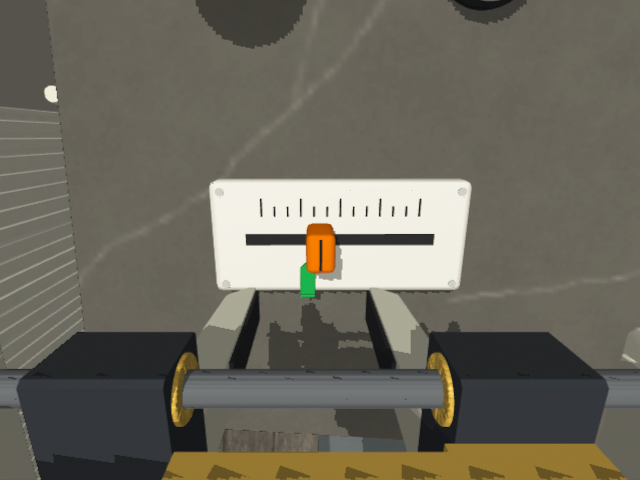

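The wrist view shows the grip at (320,253) and the tab tip at (307,262). The grip is about 9 mm short of the mark, and the mark is 2.7 mm past the TCP. I'll line the TCP up with the mark, go down deeper with the fingers open, watching the force, and close so that the grip centres there.

Emit:
send_rows:
  xyz:
    - [2.5,-2.7,0]
    - [0,0,25]
    - [0,0,25]
    - [0,0,19]
    - [0,0,4]
    - [0,0,4]
    - [0,0,0]
    - [0,0,0]
  dr:
    - [0,0,0]
    - [0,0,0]
    - [0,0,0]
    - [0,0,0]
    - [0,0,0]
    - [0,0,0]
    - [0,0,0]
    - [0,0,0]
  fingers: [20,20,20,20,20,20,20,20]

```text
clock: 7.7
ee_pos: [0.5134, 0.1795, 0.0309]
tool_rot: [[0.997, 0.072, 0.002], [0.072, -0.997, 0.0], [0.002, -0.0, -1.0]]
wrist_force: [-0.0, -0.9, 0.0]
opening: 0.0856
grasp_force: 0.0
```

Emit:
send_rows:
  xyz:
    - [0,0,3]
    - [0,0,3]
    - [0,0,0]
  dr:
    - [0,0,0]
    - [0,0,0]
    - [0,0,0]
  fingers: [20,20,20]

```text
clock: 8.0
ee_pos: [0.5122, 0.1792, 0.0233]
tool_rot: [[0.997, 0.072, -0.0], [0.072, -0.997, -0.0], [-0.0, 0.0, -1.0]]
wrist_force: [-0.3, -0.1, -1.2]
opening: 0.0857
grasp_force: 0.0
```

At z = 0.023, below the housing's top, there is still no contact, so the tips really are higher than reported. I'll go a bit further, then close.

Emit:
send_rows:
  xyz:
    - [0,0,3]
    - [0,0,3]
    - [0,0,3]
    - [0,0,0]
  dr:
    - [0,0,0]
    - [0,0,0]
    - [0,0,0]
    - [0,0,0]
  fingers: [20,20,20,20]

```text
clock: 8.4
ee_pos: [0.5118, 0.1791, 0.0139]
tool_rot: [[0.997, 0.072, -0.001], [0.072, -0.997, -0.0], [-0.001, 0.0, -1.0]]
wrist_force: [-0.7, 0.2, 0.0]
opening: 0.0858
grasp_force: 0.0
```

Emit:
send_rows:
  xyz:
    - [0,0,0]
    - [0,0,0]
    - [0,0,0]
    - [0,0,0]
    - [0,0,0]
    - [0,0,0]
    - [0,0,0]
    - [0,0,0]
  dr:
    - [0,0,0]
    - [0,0,0]
    - [0,0,0]
    - [0,0,0]
    - [0,0,0]
    - [0,0,0]
    - [0,0,0]
    - [0,0,0]
  fingers: [230,230,230,230,230,230,230,230]

```text
clock: 9.2
ee_pos: [0.5125, 0.179, 0.0147]
tool_rot: [[0.997, 0.072, 0.0], [0.072, -0.997, -0.0], [0.0, 0.0, -1.0]]
wrist_force: [0.0, -2.3, 1.1]
opening: 0.0266
grasp_force: 0.8
```

Emit:
send_rows:
  xyz:
    - [0,0,0]
    - [0,0,0]
    - [0,0,0]
    - [0,0,0]
  dr:
    - [0,0,0]
    - [0,0,0]
    - [0,0,0]
    - [0,0,0]
  fingers: [230,230,230,230]

```text
clock: 9.6
ee_pos: [0.5124, 0.1792, 0.0147]
tool_rot: [[0.997, 0.072, 0.0], [0.072, -0.997, -0.0], [0.0, 0.0, -1.0]]
wrist_force: [0.4, -1.4, 1.3]
opening: 0.0202
grasp_force: 10.0
```

```bash
python3 look.py w5
```

```text
9.6 [0.5124 0.1792 0.0147] [[0.997, 0.072, 0.0], [0.072, -0.997, -0.0], [0.0, 0.0, -1.0]] cam [ 0.078  0.001 -0.196]
orange_grip [310.2 327.7] 0.93 [0.5103 0.1789 0.0665]
orange_dimmer [351.4 270.4] 0.7 [0.5142 0.1542 0.    ]
housing rect mm [517.  154.8] [ 85.6 195.6] 3.9489877223968506
green [300 351  21  18 366] [310.3 359.5] [0.4694 0.1761 0.029 ] along rel TCP -0.1
orange [ 289  269   47   82 3338] [312.1 309.6]
orange_grip rel TCP along,across mm -0.2 -2.2
orange_dimmer rel TCP along,across mm -25.0 -0.0
```

The grasp is firm now: 20.2 mm opening at 10 N, and the grip is centred on the TCP. I'll release, rise and check the alignment.

Emit:
send_rows:
  xyz:
    - [0,0,0]
    - [0,0,0]
    - [0,0,0]
    - [0,0,0]
    - [0,0,0]
    - [0,0,0]
    - [0,0,0]
  dr:
    - [0,0,0]
    - [0,0,0]
    - [0,0,0]
    - [0,0,0]
    - [0,0,0]
    - [0,0,0]
    - [0,0,0]
  fingers: [60,60,60,60,60,60,60]

```text
clock: 10.5
ee_pos: [0.5124, 0.1793, 0.0146]
tool_rot: [[0.997, 0.072, 0.0], [0.072, -0.997, -0.0], [0.0, 0.0, -1.0]]
wrist_force: [-0.7, -0.0, 1.2]
opening: 0.0691
grasp_force: 0.0
```

Emit:
send_rows:
  xyz:
    - [0,0,-30]
    - [0,0,-45]
    - [0,0,-45]
    - [0,0,0]
    - [0,0,0]
  dr:
    - [0,0,0]
    - [0,0,0]
    - [0,0,0]
    - [0,0,0]
    - [0,0,0]
  fingers: [60,60,60,60,60]

```text
clock: 11.0
ee_pos: [0.5137, 0.1796, 0.1364]
tool_rot: [[0.997, 0.072, 0.004], [0.072, -0.997, 0.001], [0.004, -0.001, -1.0]]
wrist_force: [0.1, -0.4, -0.4]
opening: 0.0711
grasp_force: 0.0
```

```bash
python3 look.py w6; python3 -c "
import cv2;i=cv2.imread('pics/w6.png');cv2.imwrite('pics/w6c.png',cv2.resize(i[160:300,200:400],(800,560),interpolation=2))"
```

```text
11.0 [0.5137 0.1796 0.1364] [[0.997, 0.072, 0.004], [0.072, -0.997, 0.001], [0.004, -0.001, -1.0]] cam [ 0.078  0.001 -0.196]
orange_grip [315.9 251.8] 0.83 [0.5088 0.1753 0.0665]
orange_mark [308.9 252.5] 0.89 [0.4961 0.1801 0.029 ]
orange_dimmer [340.2 223.1] 0.75 [0.5176 0.1528 0.    ]
housing rect mm [515.1 154.7] [ 87.6 196.3] 4.119184494018555
green [305 265  14  23 303] [311.2 276.2] [0.4744 0.1765 0.029 ] along rel TCP -0.3
orange [ 300  221   27   44 1018] [312.6 242.3]
orange_grip rel TCP along,across mm -3.9 -5.2
orange_mark rel TCP along,across mm 1.7 -17.5
orange_dimmer rel TCP along,across mm -27.0 2.0
```

View pics/w6c.png

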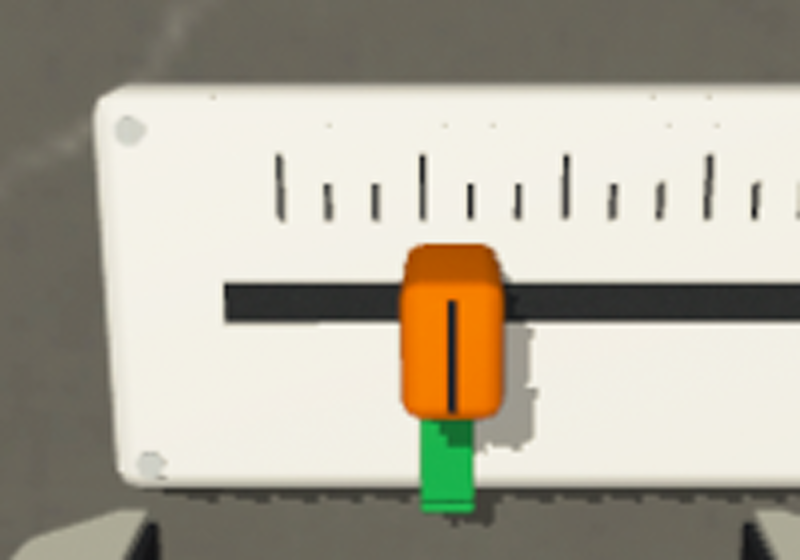

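```bash
cat > m.py <<'E'
from h import *
ob=manip.get_obs(); T=(np.array(ob["ee_pos"]),np.array(ob["tool_rot"]))
p=manip.capture("wrist"); h=cv2.cvtColor(p["color"],cv2.COLOR_RGB2HSV); Y=np.array([-np.sin(.0707),np.cos(.0707)])
for nm,lo,hi,z in(("tab",(45,120,60),(80,255,255),.029),("grip",(5,150,200),(20,255,255),.0665)):
    n,lab,st,ce=cv2.connectedComponentsWithStats(cv2.inRange(h,lo,hi))
    k=[i for i in range(1,n) if st[i,4]>60 and abs(ce[i][0]-312)<60]; i=max(k,key=lambda i:st[i,4])
    l,t,w,hh,_=st[i]; px=(l+(w-1)/2,t+hh/2)
    print(nm,px,w,hh,round(1000*float(Y@(at(p,px,z,T)-T[0])[:2]),2))
px=(313,249); print("line",round(1000*float(Y@(at(p,px,.0665,T)-T[0])[:2]),2))
E
python3 m.py
```

```text
tab (np.float64(310.5), np.float64(274.5)) 14 23 0.18
grip (np.float64(311.5), np.float64(244.5)) 24 35 -0.68
line -1.8
```

The view shows the grip's line at (313,249) and the tab centre at (311,275). With the heights accounted for, the grip is level with the tab to about 1 mm. The gripper is clear and the blue dimmer was not touched.

```bash
python3 -c "
from workcell import manip; print(manip.close_job())"
```

```text
the job is handed in; nothing more can be done
None
```

The orange grip is level with its green tab to about 1 mm by the wrist camera and has been let go; the blue dimmer was not touched, and the job is handed in at about 11 s, with no verdict returned.

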